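Slide the lemon's cupboard door shut

TASK

The little wooden cupboard on the worktop has two white sliding doors, both standing partly open; a yellow lemon lies behind one of them and a purple onion behind the other. Slide the door on the lemon's side outward by its pull until it is fully closed against the side of the cupboard. Leave the onion's door open as it stands, so that the onion gets air, and let go of the pull.

Things in the scene. Friction and masses are not known exactly. Their poses are not given: they have to be found in the camera images.
- cupboard: Fixed wooden cupboard, open top with rails, 150 deep x 400 wide x 145 mm high. Origin: centre of underside, on the worktop; x to its back, y to its left end (seen by the robot), z up. Bays 100 mm wide at y = +-85 to +-185 mm. Two white doors slide along y with about 2 N and stay put: left closes towards +y, right towards -y, to a stop; each opens inward up to 85 mm. Front edge of the top at x = -76 mm.
- lemon: Yellow lemon, 78 x 55 x 56 mm, lying on the cupboard floor in one of the two bays; origin at its underside. Which bay (left: y above 0 in the cupboard's frame; right: below 0) differs from start to start. A purple onion lies in the other bay.
- left_pull (a point): On the left door's dark upright pull bar, 14 deep (x) x 16 wide (y) x 80 mm tall, 70 to 150 mm above the worktop, free on both sides, 32 mm clear of the door behind (two thin stems join them). The point: bar's centre line, 120 mm above the worktop, at x = -105 mm in the cupboard's frame; y there +150 mm when fully closed, 70 to 95 mm at the start. Axes as the cupboard's.
- right_pull (a point): The same point on the right door's equal pull bar: x = -105 mm in the cupboard's frame, 120 mm above the worktop; y there -150 mm when fully closed, -70 to -95 mm at the start. Axes as the cupboard's.
Not all that is in view belongs to the job. Of the things shaped like the lemon, the yellow one is meant.

How it is judged:
At the end, for the whole second after the job is handed in: The door of the bay that holds the lemon is closed to within 10 mm of its stop, and the onion's door is within 15 mm of where it stood at the start (((y of lemon in the frame of cupboard above 0.05 m and y of left_pull in the frame of cupboard above 0.14 m and distance of right_pull from where it was at the start of the episode below 0.015 m) or (y of lemon in the frame of cupboard below -0.05 m and y of right_pull in the frame of cupboard below -0.14 m and distance of left_pull from where it was at the start of the episode below 0.015 m))); the robot touches nothing.
It fails at once if the onion's door is moved by more than 15 mm ((y of lemon in the frame of cupboard above 0.05 m and distance of right_pull from where it was at the start of the episode above 0.015 m) or (y of lemon in the frame of cupboard below -0.05 m and distance of left_pull from where it was at the start of the episode above 0.015 m)).
It also fails if it takes over 32 s, if anything falls off the work surface, if the arm or the gripper's body presses on something with over 40 N, if the wrist force passes 120 N, or if a joint passes its speed limit or range.

ROBOT

A 6-joint arm with a two-finger parallel gripper is mounted at the origin on a cart in front of the work surface, level with it; the furniture and walls round the work are solid. World frame = base frame: x ahead of the robot, y to its left, z up, the work surface at z = 0. Lengths are in m, angles in rad, forces in N, time in s.
With the tool pointing down it reaches from about 0.35 to 0.725 m from the base axis. Payload 6 kg.
Tool frame: the origin (TCP) lies on the centre line of the jaws, within the pads' length; the fingertips stand manip.tip_extent ahead of it and the grasp point (between the pads) lies 6 mm ahead of it (manip.tip_extent is the distance from the TCP to the fingertips, in m); z points along the fingers, y is the direction in which the jaws open and shut (so a half turn about z gives the same grasp; the last joint's range is limited). The gripper opens to 85 mm and grips with 20 to 120 N. Pads are 22 mm wide; open, the fingers measure 114 mm over their backs; the gripper's body (76 mm by 85 mm) begins 54 mm behind the grasp point. The pads swing forward as they close: fully open they stand 13 mm farther back than shut.
Start: joints at [1.521, 0.04, 0.085, 0, -1.615, -0.334], TCP at [0.225, 0.556, 0.256] pointing down, gripper open.
Joint ranges: [-2.56, 2.56], [-1.29, 2.01], [-1.08, 1.49], [-3.29, 1.98], [-2.81, -0.18], [-2.99, 2.99]. Speed limits (rad/s): [2.57, 2.57, 3.01, 3.14, 3.14, 3.14].

INTERFACE

Orientations are given as [roll, pitch, yaw] about the fixed x, y, z axes, in that order (R = Rz(yaw) Ry(pitch) Rx(roll)).
In Python, from cell import observe, cams, job_done, nets, manip gives the robot as it stands.
- The arm moves only by the tool play_rows, never from a script. Its argument "rows" is a list of rows, each a list of 2 entries, a list of its own where there are three numbers: the shift along the tool's x, y, z in m, then the turn, a rotation vector about the tool's x, y, z in degrees. In form: [[[dx, dy, dz], [rx, ry, rz]], ...]. A call has 1 to 20 rows; each row is the pose to reach, as a shift and turn from the pose measured when the call began, along the tool's axes at that moment; what a row does not reach only later rows make up. A row lasts 1/12 s, in which the tool goes at most 41.7 mm and 7.16 degrees, less where a joint would pass 70% of its speed; a pose out of reach is approached as far as the arm can. A call with a gripper value outside its range is refused whole. "hand" is the opening, from 0 (shut) to 1 (fully open), set as the call begins (left out, the last holds). The fingers move at their own pace and stop on an object; the grip force is fixed at half the most. Time passes only in rows, so rows that repeat a pose let the fingers close. It gives the time, the measured TCP pose, the force and the opening at its end, in the units of the state.
- observe(): the state, without advancing time (a new reading comes with each control period).
- cams.read_camera(name): name is "scene" or "top" or "wrist"; returns the picture (384x512x3 uint8, red, green, blue); there is no depth.
- cams.camera_params(name): a dict with "fx", "fy", "cx", "cy" (pixels), "cam_to_world" (4x4, takes a point from camera to world coordinates). Camera axes: x right, y up, looking along -z (the intrinsics and any distortion apply to the point x, -y, -z); pixel columns grow to the right and rows downward; lengths in m; the calibration is good to about 2 mm. A picture is of the moment at which its call begins: read the wrist's pose just before it. camera_params takes no time and is no camera call; for the wrist camera it gives the pose at the moment of the call.
- job_done(): hands the job in, once; it reports no verdict.
Trained networks look in the newest picture that a camera, given by its name, has taken for a name from the list of things; names that differ only in an ending like _2 or _b are one class to them, and where a whole thing is asked for, a point or a joint stands for the part that bears it (a point fixed in the world has none). Each returns a list of dicts, best first, with "conf" (0 to 1); they miss things now and then, are a little off and sometimes report something else, mostly with a low value. They report only what shows in the picture. A call takes as long as a camera call. They do not tell look-alikes from the thing itself.
- nets.regions_of(query, camera): "mask" (384x512 bool, what is visible of it).
- nets.spot_point(query, camera): "at" ([x, y, z] in m, in world coordinates, good to about 4 mm: a listed point, or the origin of a listed thing).
The state is a dict: "time": time; "joints": joint angles; "dq": joint speeds; "effort": joint torques, N m; "eef_pos": TCP position; "eef_rot": TCP orientation; "force": force on the tool from outside, world axes, zero at the start; "torque": the same for the moment, N m; "finger_gap": finger opening in m.
Only numpy, scipy, OpenCV 4.12 (cv2) and the standard library are available. Lean on these libraries where they do the work, as an engineer would, in place of code of your own. Each camera call takes 0.05 s, during which the arm holds its last target.

## Working session

There is one attempt and no reset: what is moved stays moved. The work goes in short steps, Python scripts to look and compute and a tool call to move; the robot and the scene stay as the last step left them, time stands still between calls to the robot, and variables do not carry over. Pictures are saved under pics/ and viewed, and the job is handed in when it is done.

Besides the shell and the picture viewer there is one more tool, called after ">>>" as a command line: name --argument value ..., lists and objects as JSON in quotes. play_rows: Moves the arm, as the interface text tells. Its arguments: {"type":"object","properties":{"rows":{"type":"array"},"hand":{"type":"number"}},"required":["rows"]}

```bash
mkdir -p pics; ls; python3 - <<'E'
from cell import observe,cams,nets,manip
import cv2,numpy as np
s=observe();print(s['time'],s['eef_pos'],s['eef_rot'],s['finger_gap'],manip.tip_extent)
a=cams.read_camera("scene");b=cams.read_camera("top")
cv2.imwrite("pics/s0.png",a[:,:,::-1]);cv2.imwrite("pics/t0.png",b[:,:,::-1])
for c in("scene","top"):
  for q in("cupboard","lemon","left_pull","right_pull"):
    print(c,q,[(np.round(d['at'],3).tolist(),round(d['conf'],2)) for d in nets.spot_point(q,c)[:3]])
  p=cams.camera_params(c);print(p['fx'],np.round(p['cam_to_world'],3).tolist())
E
```

```text
pics
0.0 [0.22449425 0.55611148 0.25526498] [ 3.13982356e+00 -1.37951036e-04 -3.83793708e-01] 0.0851660607698388 0.025
scene cupboard [([0.566, 0.173, 0.004], 0.94)]
scene lemon [([0.73, 0.327, -0.005], 0.85), ([0.577, 0.305, 0.014], 0.83), ([0.424, 0.404, -0.002], 0.78)]
scene left_pull [([0.47, 0.27, 0.122], 0.57)]
scene right_pull [([0.466, 0.084, 0.122], 0.62)]
400.58238061108136 [[-0.921, 0.32, -0.222, 0.36], [-0.389, -0.762, 0.518, 0.692], [-0.004, 0.564, 0.826, 0.846], [0.0, 0.0, 0.0, 1.0]]
top cupboard [([0.575, 0.172, 0.005], 0.76)]
top lemon [([0.736, 0.327, 0.002], 0.9), ([0.426, 0.407, 0.003], 0.85), ([0.581, 0.306, 0.011], 0.83)]
top left_pull [([0.47, 0.271, 0.121], 0.93)]
top right_pull [([0.459, 0.084, 0.125], 0.98)]
439.5240001374179 [[-0.027, 0.986, -0.164, 0.412], [-1.0, -0.029, -0.007, 0.2], [-0.012, 0.163, 0.986, 0.998], [0.0, 0.0, 0.0, 1.0]]
```

View pics/s0.png

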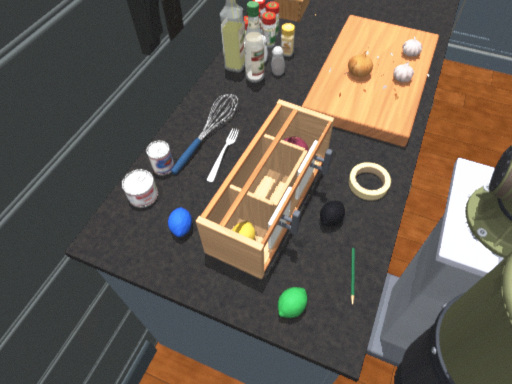

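View pics/t0.png

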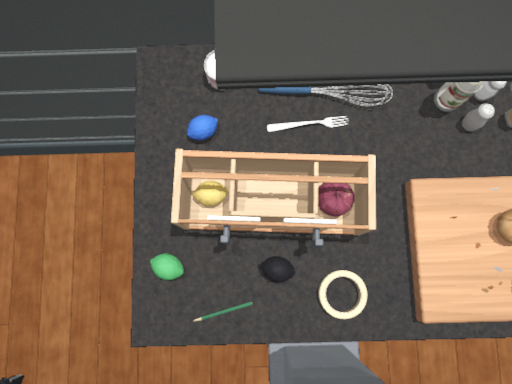

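```bash
python3 - <<'E'
from cell import cams
import cv2,numpy as np
b=cv2.imread("pics/t0.png");p=cams.camera_params("top");M=np.linalg.inv(p['cam_to_world'])
for n,w in dict(lem=[.578,.305,.03],lem2=[.735,.327,.03],lem3=[.425,.405,.03],cup=[.57,.172,0],lp=[.47,.27,.12],rp=[.462,.084,.12]).items():
  c=M@np.array(w+[1]);print(n,p['cx']+p['fx']*c[0]/-c[2],p['cy']+p['fy']*-c[1]/-c[2])
E
```

```text
lem 211.2179727895326 193.85406412752712
lem2 200.91554383214623 126.71096976172981
lem3 166.17869113925752 264.30338134038436
cup 270.4812941567049 197.79325796175218
lp 224.35117854081705 239.26090900657067
rp 317.8945824493813 240.6909561266971
```

```bash
python3 - <<'E'
import cv2
b=cv2.imread("pics/t0.png")[140:290,140:390]
cv2.imwrite("pics/t0c.png",cv2.resize(b,None,fx=3,fy=3,interpolation=2))
E
```

```text
(no output)
```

View pics/t0c.png

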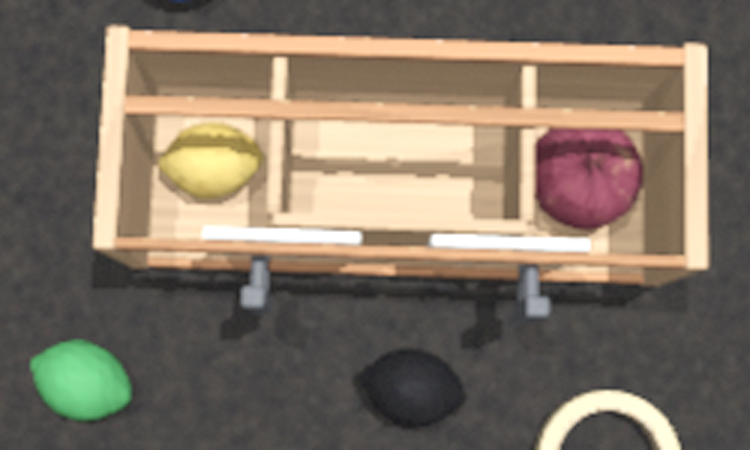

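Lemon-shaped candidates in the top picture are yellow (210,193), blue (202,127), green (167,267) and black (277,269). Only the yellow one fits: it lies in the left bay (+y), with the onion in the right bay at (336,198). So the left door, pull bar at (225,238), is the one to close. The cupboard's yaw is about -2.4°.

>>> play_rows --rows '[[[0.024, 0.012, 0.003], [0, 0, -1.4]], [[0.048, 0.025, 0.005], [0, 0, -2.8]], [[0.072, 0.037, 0.008], [0, 0, -4.2]], [[0.096, 0.05, 0.01], [0, 0, -5.6]], [[0.12, 0.062, 0.013], [0, 0, -7]], [[0.143, 0.075, 0.015], [0, 0, -8.5]], [[0.167, 0.087, 0.018], [0, 0, -9.9]], [[0.19, 0.1, 0.02], [0, 0, -11.3]], [[0.214, 0.112, 0.023], [0, 0, -12.7]], [[0.238, 0.124, 0.025], [0, 0, -14]], [[0.262, 0.137, 0.028], [0, 0, -15.5]], [[0.286, 0.149, 0.03], [0, 0, -17]], [[0.31, 0.162, 0.033], [0, 0, -18.4]], [[0.333, 0.174, 0.035], [0, 0, -19.7]], [[0.333, 0.174, 0.035], [0, 0, -19.7]], [[0.333, 0.174, 0.035], [0, 0, -19.7]], [[0.333, 0.174, 0.035], [0, 0, -19.7]]]' --hand 0.6

```text
time: 1.92
eef_pos: [0.4682, 0.2704, 0.2213]
eef_rot: [-3.142, 0.0, -0.041]
force: [-0.5, -0.8, 0.6]
finger_gap: 0.0511
```

```bash
python3 - <<'E'
from cell import observe,cams,nets
import cv2,numpy as np
s=observe();print(s['time'],s['eef_pos'],s['eef_rot'],s['finger_gap'],s['force'])
for c in("wrist","scene"):
  a=cams.read_camera(c);cv2.imwrite(f"pics/{c}1.png",a[:,:,::-1])
  for q in("left_pull","right_pull"): print(c,q,[(np.round(d['at'],4).tolist(),round(d['conf'],2)) for d in nets.spot_point(q,c)[:2]])
E
```

```text
1.9167 [0.46820144 0.27038078 0.22133112] [-3.14150653e+00  1.81992007e-05 -4.06809465e-02] 0.05105400326524529 [-0.52031652 -0.81710213  0.61996221]
wrist left_pull [([0.4704, 0.2718, 0.1206], 0.65)]
wrist right_pull [([0.463, 0.0861, 0.1208], 0.79)]
scene left_pull [([0.4715, 0.271, 0.1233], 0.57)]
scene right_pull [([0.4626, 0.0825, 0.1192], 0.6)]
```

View pics/wrist1.png

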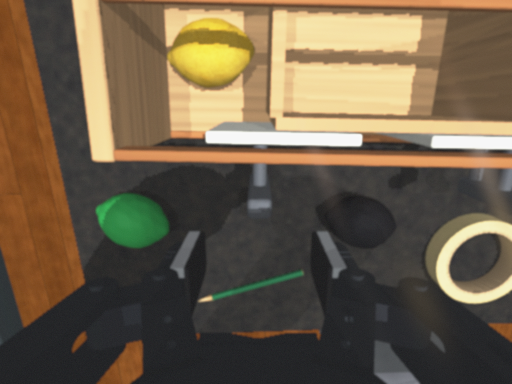

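The wrist view shows the bar's top at (260,203), centred between the fingers at about 190 and 330. The networks agree to within 3 mm. Next I lower the gripper so the fingers straddle the bar.

>>> play_rows --rows '[[[0.001, 0, 0.015], [0, 0, 0]], [[0.001, 0, 0.03], [0, 0, 0]], [[0.001, 0, 0.045], [0, 0, 0]], [[0.001, 0, 0.06], [0, 0, 0]], [[0.001, 0, 0.075], [0, 0, 0]], [[0.001, 0, 0.09], [0, 0, 0]], [[0.001, 0, 0.09], [0, 0, 0]], [[0.001, 0, 0.09], [0, 0, 0]]]'

```text
time: 2.88
eef_pos: [0.4686, 0.2708, 0.1311]
eef_rot: [3.14, 0.001, -0.038]
force: [-0.3, 0.3, 0.3]
finger_gap: 0.0511
```

>>> play_rows --rows '[[[0, 0, 0], [0, 0, 0]], [[0, 0, 0], [0, 0, 0]], [[0, 0, 0], [0, 0, 0]], [[0, 0, 0], [0, 0, 0]], [[0, 0, 0], [0, 0, 0]]]' --hand 0.35

```text
time: 3.3
eef_pos: [0.4687, 0.2709, 0.1316]
eef_rot: [3.141, 0.0, -0.038]
force: [0.6, -0.5, -0.4]
finger_gap: 0.03
```

```bash
python3 - <<'E'
from cell import observe,cams
import cv2
a=cams.read_camera("wrist");cv2.imwrite("pics/wrist2.png",a[:,:,::-1])
E
```

```text
(no output)
```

View pics/wrist2.png

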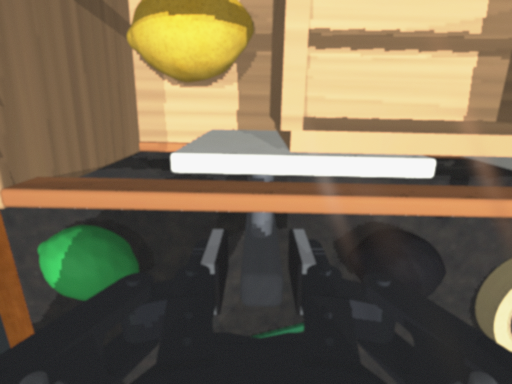

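The bar, at about (262,270), stands between the two fingers. I push it outward along tool -y.

>>> play_rows --rows '[[[0, -0.005, 0], [0, 0, 0]], [[0, -0.01, 0], [0, 0, 0]], [[0, -0.015, 0], [0, 0, 0]], [[0, -0.02, 0], [0, 0, 0]], [[0, -0.025, 0], [0, 0, 0]], [[0, -0.03, 0], [0, 0, 0]], [[0, -0.035, 0], [0, 0, 0]], [[0, -0.04, 0], [0, 0, 0]], [[0, -0.045, 0], [0, 0, 0]], [[0, -0.05, 0], [0, 0, 0]], [[0, -0.054, 0], [0, 0, 0]], [[0, -0.054, 0], [0, 0, 0]]]'

```text
time: 4.35
eef_pos: [0.4705, 0.3257, 0.1311]
eef_rot: [3.141, 0.001, -0.038]
force: [-0.5, -0.6, 0.6]
finger_gap: 0.0302
```

```bash
python3 - <<'E'
from cell import observe,cams,nets
import cv2,numpy as np
for c in("wrist","scene","top"):
  a=cams.read_camera(c);cv2.imwrite(f"pics/{c}3.png",a[:,:,::-1])
  for q in("left_pull","right_pull"): print(c,q,[(np.round(d['at'],4).tolist(),round(d['conf'],2)) for d in nets.spot_point(q,c)[:2]])
E
```

```text
wrist left_pull [([0.4749, 0.3205, 0.1221], 0.89), ([0.5795, 0.3072, 0.0099], 0.4)]
wrist right_pull []
scene left_pull []
scene right_pull []
top left_pull []
top right_pull [([0.4619, 0.0881, 0.1237], 0.75)]
```

View pics/wrist3.png

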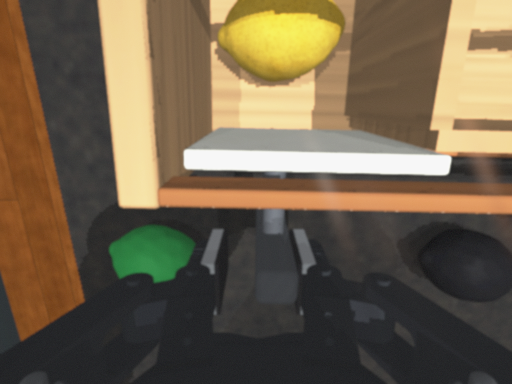

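The door has moved about 48 mm. A narrow gap is left at its outer edge, column 185 against the side panel's inner face at about 155. I continue slowly and watch the force.

>>> play_rows --rows '[[[0, -0.002, 0], [0, 0, 0]], [[0, -0.004, 0], [0, 0, 0]], [[0, -0.006, 0], [0, 0, 0]], [[0, -0.008, 0], [0, 0, 0]], [[0, -0.008, 0], [0, 0, 0]]]'

```text
time: 5.22
eef_pos: [0.4712, 0.3328, 0.1314]
eef_rot: [3.14, 0.0, -0.038]
force: [0.7, -0.5, 1.2]
finger_gap: 0.0297
```

>>> play_rows --rows '[[[0, -0.002, 0], [0, 0, 0]], [[0, -0.004, 0], [0, 0, 0]], [[0, -0.004, 0], [0, 0, 0]]]'

```text
time: 5.47
eef_pos: [0.4712, 0.3331, 0.1313]
eef_rot: [3.132, 0.002, -0.04]
force: [-2.9, -15.9, 5.2]
finger_gap: 0.0301
```

Force rose to 16 N with no further travel, so the door is at its stop. The bar is at about y = 0.326, which matches the predicted closed position. I back off slightly and raise the gripper straight up.

>>> play_rows --rows '[[[0, 0.004, 0], [0, 0, 0]], [[0, 0.007, 0], [0, 0, 0]], [[0, 0.007, 0], [0, 0, 0]]]' --hand 0.5

```text
time: 5.72
eef_pos: [0.4709, 0.3262, 0.1314]
eef_rot: [3.133, 0.002, -0.04]
force: [-0.0, 0.2, -0.6]
finger_gap: 0.0425
```

>>> play_rows --rows '[[[0, 0, 0], [0, 0, 0]], [[0, 0, 0], [0, 0, 0]], [[0, 0, -0.015], [0, 0, 0]], [[0, 0, -0.03], [0, 0, 0]], [[0, 0, -0.045], [0, 0, 0]], [[0, 0, -0.06], [0, 0, 0]], [[0, 0, -0.08], [0, 0, 0]], [[-0.03, 0, -0.1], [0, 0, 0]], [[-0.06, 0, -0.1], [0, 0, 0]], [[-0.09, 0, -0.1], [0, 0, 0]], [[-0.09, 0, -0.1], [0, 0, 0]], [[-0.09, 0, -0.1], [0, 0, 0]]]'

```text
time: 6.72
eef_pos: [0.3802, 0.3314, 0.2324]
eef_rot: [3.135, 0.001, -0.038]
force: [1.0, 0.8, 0.3]
finger_gap: 0.0426
```

```bash
python3 - <<'E'
from cell import observe,cams,nets
import cv2,numpy as np
I=[]
for c in("wrist","scene","top"):
  a=cams.read_camera(c);I.append(cv2.resize(a[:,:,::-1],(400,300)))
  for q in("left_pull","right_pull"): print(c,q,[(np.round(d['at'],4).tolist(),round(d['conf'],2)) for d in nets.spot_point(q,c)[:2]])
cv2.imwrite("pics/f4.png",np.vstack([np.hstack(I[:2]),np.hstack([I[2],I[2]*0])]))
E
```

```text
wrist left_pull [([0.4759, 0.3264, 0.1189], 0.75)]
wrist right_pull []
scene left_pull [([0.4781, 0.3265, 0.1201], 0.96)]
scene right_pull [([0.4626, 0.0847, 0.1219], 0.96)]
top left_pull [([0.469, 0.328, 0.1179], 0.64)]
top right_pull [([0.4602, 0.0876, 0.1227], 0.67)]
```

View pics/f4.png

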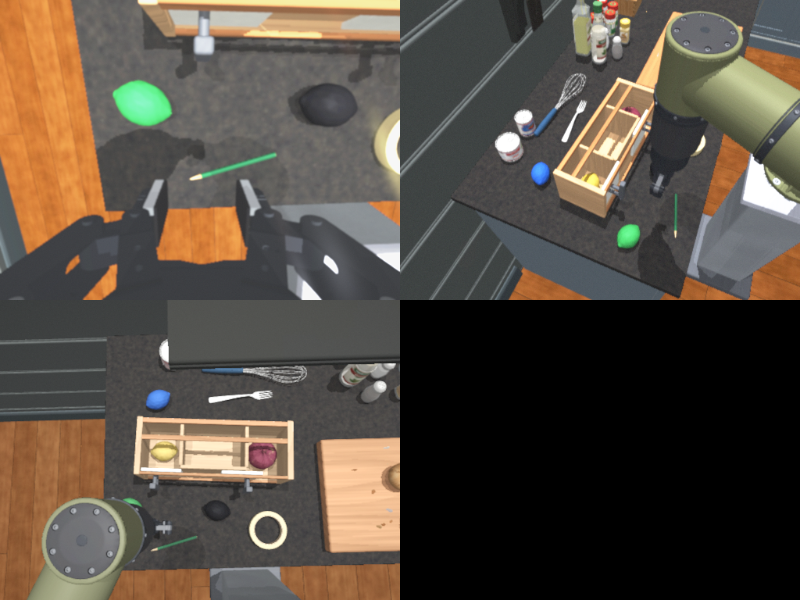

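The left door sits against the left side, with its pull at composite px (155,482). The right door is unchanged, with its pull at (248,484), and the gripper is clear of everything. The left pull reads y = 0.3265 against the expected 0.326. I'm handing in.

```bash
python3 -c "
from cell import job_done
print(job_done())"
```

```text
the job is handed in; nothing more can be done
None
```

The lemon was in the left bay, so I closed the left door and left the onion's door, on the right, alone. I straddled the left pull with half-open fingers and pushed it outward about 55 mm until it met its stop, at about 16 N. Then I backed off and lifted clear, finishing in under 7 s.

- **Left door:** all three cameras place its pull at y ≈ 0.326–0.328 m in the world frame. I had predicted 0.326 m for fully closed.
- **Onion's door:** the network readings put its pull within about 4 mm of where it started, which is their accuracy.
- **Contact:** the gripper was clear, with a force reading of about 1 N.
- **Disagreements:** the left pull's x differed by about 9 mm between the scene and top cameras. This does not affect how far the door is closed. The wrist camera did not find the right pull in the last check, so that reading rests on the scene and top cameras alone.

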